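Unbolt the empty tote and stack it on the filled one

TASK

The empty tote is held down in its bench dock by a barrel bolt: lift the bolt's handle clear of its notch, draw the bolt fully back and leave it there. Then take the tote out, turn it half a turn and lower it gently onto the filled tote standing beside the dock, so that it is stacked squarely on that tote's rim rather than nested down inside onto the parts. Do not push the filled tote along the bench, and leave everything else where it lies.

Things in the scene. Friction and masses are not known exactly. Their poses are not given: they have to be found in the camera images.
- tote_centre (a point): Centre, half-way up, of the empty grey stack-nest tote (starts in the dock): open-topped, 170 mm long (x), 64 mm wide (y), 70 mm high (z), loose, 0.14 to 0.28 kg. x points to its end with a steel label holder. In the middle of each long side, for 18 mm either way, its side is flat and upright down to 31 mm below the top: grip it there across the 64 mm width. Elsewhere the walls taper below a 14 mm rim to a 150 x 44 mm bottom.
- tote_label (a point): Point on the empty tote's label-holder end, 85 mm (+x) from its middle, 47 mm above its bottom. Each long side has two ribs, 18 mm long, at x = +32 and -60 mm from the middle, from 8 to 43 mm above the bottom, reaching 31 mm out; above each rib a 23 mm wide channel is cut through wall and rim. The ribs show which way round it stands.
- filled_centre (a point): Centre, half-way up, of the filled tote: same shape, size, look and axes (x to its label holder) as the empty one, loose on the table beside the dock, holding two loose steel spools 34 mm high; 0.5 kg in all. It starts pointing roughly (within 35 degrees) the same way as the empty tote.
- filled_rim (a point): Middle of the filled tote's rim, 70 mm above its bottom, axes as the tote's; opening 159 x 53 mm. A tote set on it the same way round nests (ribs drop in the channels, about 37 mm above the lower tote). Half a turn round, its ribs stand on the rim: it sits 62 mm higher than the lower tote, its bottom dipping 8 mm into the opening with 3.5 mm play on each side.
- dock_seat (a point): Middle, half-way up, of a tote seated in the dock, 43 mm above the table. The dock is an olive plate, 292 x 100 x 8 mm, fixed to the table, with aluminium guides 20 mm high round the tote (about 2 mm play); the tote lifts straight up. Axes: x along the docked tote, z up; the bolt is beyond the tote's -x end.
- bolt_axis (a point): Fixed point on the bolt's axis where the handle's root is when shut; 87 mm above the table, 142 mm from dock_seat along the dock's -x; dock axes. The 10 mm rod lies along x, its tip 15 mm over the tote's end rim, 4 mm above it. It runs over a grey block 96 mm long, y from -12 to +20 mm; steel cheeks 2 mm above the axis, out to y = +20 mm, form a 12 mm notch; guide eyes rise 10 mm above the axis.
- bolt_knob (a point): Centre of the bolt handle's black ball, 18 mm across, on an 8 mm stem, 42 mm from the rod's axis. It starts on the dock's +y side, level or a little raised. Pinch it from above with the fingers closing along the rod.
- bolt_handle (a joint): Angle of the handle about the rod, rad: 0 = level in the notch (dock's +y), 1.57 = upright, stop at 1.75. It clears the notch above about 0.7. Slight friction holds it where left; once drawn back it cannot fall below about 0.6.
- bolt (a joint): Travel of the bolt along the dock's -x, m: 0 = shut (over the tote's rim), 0.034 = fully back, its stop. About 2 N of friction; it cannot move more than about 2 mm while the handle is in the notch.
- tape: Bystander: black tape roll lying flat on the table by the dock's far end, 60 mm across, 19 mm high; origin at its underside.
- roller: Bystander: steel roller on a 50 mm square plate, 44 mm high, standing beside the filled tote; origin at its underside.
- knife: Bystander: utility knife, 145 mm long, 18 mm high, lying beside the filled tote.
- marker: Bystander: marker pen, 130 mm long, 13 mm thick, lying beside the dock.
- driver: Bystander: screwdriver, 190 mm long, on the table beyond the totes.
Not all that is in view belongs to the job. What is shaped like the part that bears tote_centre but pink or yellow is not meant.

How it is judged (in metres and radians):
On the way, in this order (a step that is already met when the one before it is completed fails the run):
1. the bolt is drawn back clear of the tote (at least 28 mm) while the tote still sits in the dock (value of joint bolt above 0.028 m and distance between tote_centre and dock_seat below 0.015 m), for 0.1 s.
2. the tote is lifted up out of the dock (height (world z) of tote_centre above 0.075 m), for 0.1 s.
At the end, for the whole second after the job is handed in: The tote rests on the filled tote's rim, half a turn from it, centred within 6 mm, aligned within 0.08 rad, level, 62 mm (+/-4) above it, at rest; the filled tote flat on the table within 30 mm of its start; the bolt still back (over 26 mm) (x of tote_centre in the frame of filled_centre between -0.006 and 0.006 m and y of tote_centre in the frame of filled_centre between -0.006 and 0.006 m and z of tote_centre in the frame of filled_centre between 0.058 and 0.066 m and x of tote_label in the frame of filled_centre below -0.07 m and angle between the x axis of tote_centre and the x axis of filled_centre, either way round below 0.08 rad and angle between tote_centre's own z axis and vertical below 0.05 rad and angle between filled_centre's own z axis and vertical below 0.03 rad and height (world z) of filled_centre below 0.04 m and value of joint bolt above 0.026 m and distance of filled_centre from where it was at the start of the episode below 0.03 m and linear speed of tote below 0.02 m/s); the robot touches nothing.
It fails at once if the empty tote is rammed onto the filled one (more than 60 N between them) (contact force between tote and filled above 60 N).
It fails at once if the empty tote is dropped onto the filled one (faster than 0.35 m/s within about 20 mm of its seat) (horizontal distance between tote_centre and filled_centre below 0.03 m and height (world z) of tote_centre below 0.118 m and linear speed of tote above 0.35 m/s).
It fails at once if the filled tote is pushed more than 30 mm along (distance of filled_centre from where it was at the start of the episode above 0.03 m).
It fails at once if a bystander (tape, roller, knife, marker, screwdriver) is moved more than 30 mm (distance of any of tape, roller, knife, marker, driver from where it was at the start of the episode above 0.03 m).
It also fails if it takes over 58 s, if anything falls off the work surface, if the arm or the gripper's body presses on something with over 40 N, if the wrist force passes 120 N, or if a joint passes its speed limit or range.

ROBOT

A 6-joint arm with a two-finger parallel gripper is mounted at the origin on the work surface. World frame = base frame: x ahead of the robot, y to its left, z up, the work surface at z = 0. Lengths are in mm, angles in rad, forces in N, time in s.
With the tool pointing down it reaches from about 325 to 900 mm from the base axis. Payload 6.1 kg.
Tool frame: the origin (TCP) lies at the centre of the arm's flange, where the gripper is bolted on; the fingertips stand 173 mm ahead of it and the grasp point (between the pads) lies env.pinch_z ahead of it (env.pinch_z is the distance from the TCP to the grasp point, in mm); x points along the fingers, z is the direction in which the jaws open and shut, and the axes are right-handed (so a half turn about x gives the same grasp; the last joint's range is limited). The gripper opens to 85 mm and grips with 20 to 120 N. Pads are 22 mm wide; open, the fingers measure 114 mm over their backs; the gripper's body (76 mm by 85 mm) begins 54 mm behind the grasp point. The pads swing forward as they close: fully open they stand 13 mm farther back than shut.
Start: joints at [-1.36, 0.22, 1.526, -0, 1.395, -0.126], TCP at [206.536, -589.882, 404.7] pointing down, gripper open.
Joint ranges: [-2.98, 2.98], [-0.91, 2.08], [0.09, 2.57], [-1.24, 4.39], [0.2, 2.65], [-2.68, 2.68]. Speed limits (rad/s): [2.57, 2.57, 3.01, 3.14, 3.14, 3.14].

INTERFACE

Orientations are given as a rotation vector (axis times angle).
In Python, from station import env gives the robot as it stands.
- The arm moves only by the tool play_rows, never from a script. Its argument "moves" is a list of rows, each a list of 7 numbers: the gripper command: -1 is shut, 1 is fully open, values between are in proportion, then the shift along the world's x, y, z normalised to -1 to 1, where 1 is 0.04 m, then the turn, a rotation vector about the world's x, y, z normalised to -1 to 1, where 1 is pi/2 rad. A call has 1 to 12 rows; each row shifts and turns the pose as measured when the row begins; what a row does not reach is not made up. A row lasts 1/10 s, in which the tool goes at most 50 mm and 8.59 degrees, less where a joint would pass 70% of its speed; a pose out of reach is approached as far as the arm can. A call with a number of a shift or a turn outside -1 to 1 is refused whole. A call with a gripper value outside its range is refused whole. The fingers move at their own pace and stop on an object; "grip_force" is the grip in N (left out, the last holds). Time passes only in rows, so rows that do not move let the fingers close. It gives the time, the measured TCP pose, the force and the opening at its end, in the units of the state.
- env.state(): the state, without advancing time (a new reading comes with each control period).
- env.camera(name): name is "scene" or "top" or "wrist"; returns the picture (384x512x3 uint8, red, green, blue); there is no depth.
- env.camera_params(name): a dict with "mtx" (3x3 intrinsics, pixels), "xyz" and "attitude" of the camera in the world; the wrist camera has in their place "mount" (4x4, takes a point from camera to tool coordinates, whose origin is the TCP and whose axes are the tool frame's). Camera axes: x right, y down, z forward; pixel columns grow to the right and rows downward; lengths in mm; the calibration is good to about 2 mm. A picture is of the moment at which its call begins: read the wrist's pose just before it. camera_params takes no time and is no camera call.
- env.close_job(): hands the job in, once; it reports no verdict.
The state is a dict: "time": time; "joint_positions": joint angles; "qvel": joint speeds; "joint_torque": joint torques, N m; "position": TCP position; "ee_rot": TCP orientation; "contact_force": force on the tool from outside, world axes, zero at the start; "moment": the same for the moment, N m; "gripper_width": finger opening in mm.
Only numpy, scipy, OpenCV 4.12 (cv2) and the standard library are available. Lean on these libraries where they do the work, as an engineer would, in place of code of your own. Each camera call takes 0.05 s, during which the arm holds its last target.

## Working session

There is one attempt and no reset: what is moved stays moved. The work goes in short steps, Python scripts to look and compute and a tool call to move; the robot and the scene stay as the last step left them, time stands still between calls to the robot, and variables do not carry over. Pictures are saved under pics/ and viewed, and the job is handed in when it is done.

Besides the shell and the picture viewer there is one more tool, called after "Emit:" as a command line: name --pt "numbers of a row" for each row, then --argument value for the rest. play_rows: Moves the arm, as the interface text tells. Its arguments: {"type":"object","properties":{"moves":{"type":"array"},"grip_force":{"type":"number"}},"required":["moves"]}

```bash
ls; mkdir -p pics
python3 - <<'E'
from station import env
import cv2
print(env.state()); print(env.pinch_z)
for n in ["scene","top","wrist"]:
    im=env.camera(n); cv2.imwrite(f"pics/{n}0.png",im[:,:,::-1])
    print(n,env.camera_params(n))
E
```

```text
pics
{'time': 0.0, 'joint_positions': array([-1.36007030e+00,  2.21254477e-01,  1.52764140e+00,  2.25783150e-06,
        1.39470399e+00, -1.26102398e-01]), 'qvel': array([ 0.00220388, -0.00118003,  0.00088269,  0.00036032,  0.00117235,
       -0.00074382]), 'joint_torque': array([-2.38940076e-03, -4.96900606e+01, -3.89401352e+01, -3.41835457e-04,
        1.08553993e-02, -9.51147854e-07]), 'position': array([ 206.49647889, -589.60807458,  403.56531213]), 'ee_rot': array([ 0.95892614,  1.3514433 , -0.95667533]), 'contact_force': array([ 0.41137214,  0.79812595, -0.23544886]), 'moment': array([-0.03766879, -0.00517744,  0.0603607 ]), 'gripper_width': 85.32236884679088}
154.70000000000002
scene {'mtx': array([[358.37732498,   0.        , 258.12717302],
       [  0.        , 358.37732498, 186.52698668],
       [  0.        ,   0.        ,   1.        ]]), 'xyz': array([ 932.9391359 , -492.55698054,  906.84161882]), 'attitude': array([-2.35767473, -0.88179574,  0.2877082 ])}
top {'mtx': array([[360.32399137,   0.        , 260.77354631],
       [  0.        , 360.32399137, 189.81734636],
       [  0.        ,   0.        ,   1.        ]]), 'xyz': array([ 423.70301779,  -16.75610166, 1066.7820048 ]), 'attitude': array([-2.13227217,  2.14665943, -0.12735029])}
wrist {'mtx': array([[316.98975809,   0.        , 256.06127826],
       [  0.        , 316.98975809, 192.15566669],
       [  0.        ,   0.        ,   1.        ]]), 'mount': array([[ 1.42811178e-03, -3.28952266e-01,  9.44345470e-01,
         3.01447896e+01],
       [ 7.95663601e-04, -9.44345761e-01, -3.28953570e-01,
         8.44164261e+01],
       [ 9.99998664e-01,  1.22116379e-03, -1.08689596e-03,
         8.50992051e-02],
       [ 0.00000000e+00,  0.00000000e+00,  0.00000000e+00,
         1.00000000e+00]])}
```

View pics/top0.png

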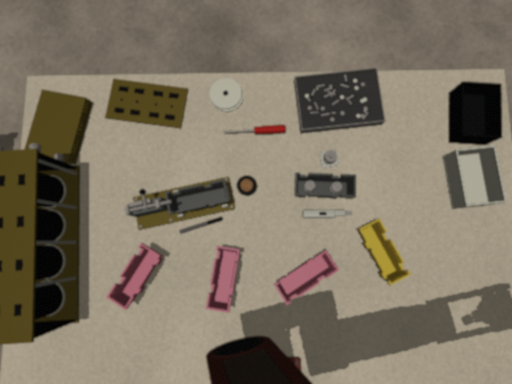

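View pics/scene0.png

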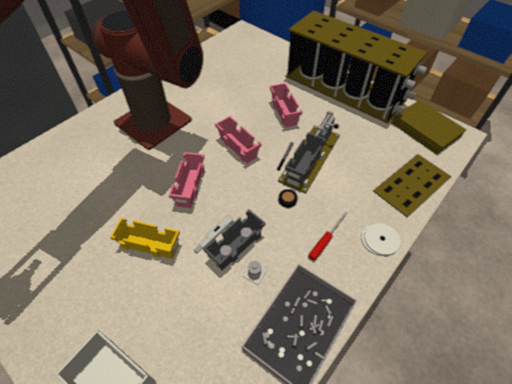

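View pics/wrist0.png

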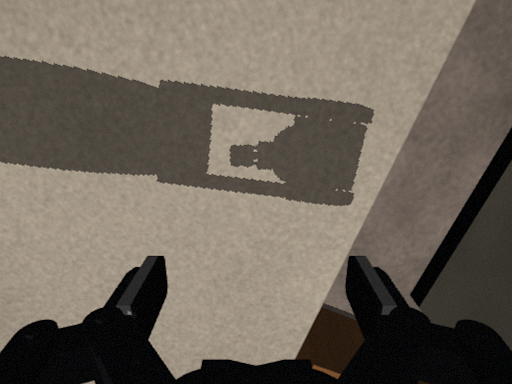

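The top view shows the dock with the grey tote at about (185,203) and the bolt at its left end (knob near (142,192)). The filled tote is at (325,186), with the tape at (247,186), knife at (325,213), marker at (201,225) and roller at (330,157).

```bash
cat > h.py <<'E'
import numpy as np, cv2
from scipy.spatial.transform import Rotation as R
from station import env
def campose(n,st=None):
    p=env.camera_params(n)
    if n=='wrist':
        T=np.eye(4);T[:3,:3]=R.from_rotvec(st['ee_rot']).as_matrix();T[:3,3]=st['position']
        M=T@p['mount'];return p['mtx'],M[:3,:3],M[:3,3]
    return p['mtx'],R.from_rotvec(p['attitude']).as_matrix(),np.array(p['xyz'])
def px2z(cp,uv,z):
    K,Rm,t=cp
    d=Rm@np.linalg.inv(K)@np.array([uv[0],uv[1],1.])
    return t+d*(z-t[2])/d[2]
def proj(cp,X):
    K,Rm,t=cp
    c=(np.atleast_2d(X)-t)@Rm
    p=c@K.T
    return p[:,:2]/p[:,2:]
def tri(cps,uvs):
    A=np.zeros((3,3));b=np.zeros(3)
    for (K,Rm,t),uv in zip(cps,uvs):
        d=Rm@np.linalg.inv(K)@np.array([uv[0],uv[1],1.]);d/=np.linalg.norm(d)
        P=np.eye(3)-np.outer(d,d);A+=P;b+=P@t
    return np.linalg.solve(A,b)
def snap(n,name):
    st=env.state();im=env.camera(n)[:,:,::-1].copy()
    cv2.imwrite(f'pics/{name}.png',im)
    np.savez(f'pics/{name}.npz',pos=st['position'],rot=st['ee_rot'])
    return im,campose(n,st)
def load(name):
    z=np.load(f'pics/{name}.npz');return campose('wrist',{'position':z['pos'],'ee_rot':z['rot']})
def crop(src,dst,x0,y0,x1,y1,s):
    im=cv2.imread(f'pics/{src}.png')[y0:y1,x0:x1]
    cv2.imwrite(f'pics/{dst}.png',cv2.resize(im,None,fx=s,fy=s,interpolation=cv2.INTER_CUBIC))
E
python3 - <<'E'
from h import *
crop('top0','t1',115,150,265,245,5)
crop('top0','t2',280,140,370,230,6)
crop('scene0','s1',190,105,350,285,3)
cp=campose('top')
for n,uv,z in [('dock',(185,203),60),('knob',(142,192),90),('filled',(325,186),60),('tape',(247,186),0),('marker',(201,225),0),('knife',(327,213),0),('roller',(330,157),20),('driver',(255,130),0)]:
    print(n,px2z(cp,uv,z).round())
E
```

```text
dock [529. 218.  60.]
knob [558. 330.  90.]
filled [ 575. -177.   60.]
tape [585.  46.   0.]
marker [470. 182.   0.]
knife [ 503. -190.    0.]
roller [ 667. -201.   20.]
driver [759.  22.  -0.]
```

View pics/t1.png

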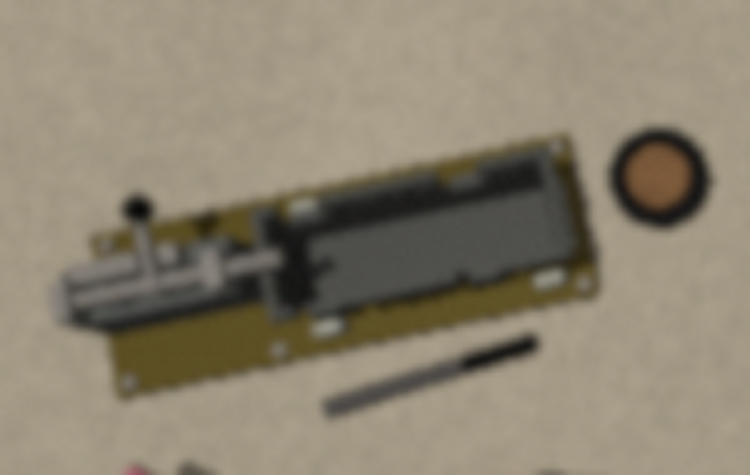

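View pics/t2.png

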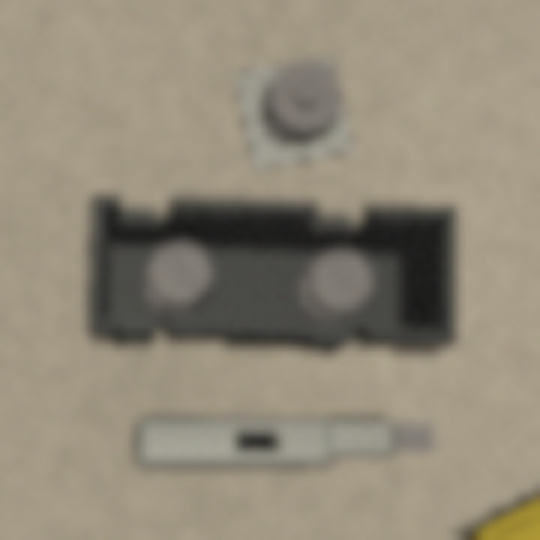

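View pics/s1.png

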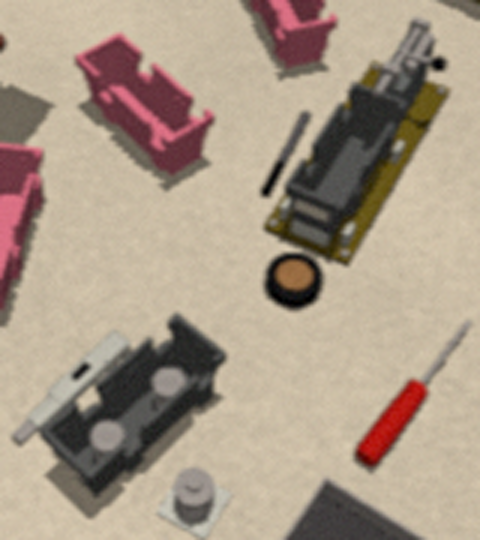

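Run:
```python
from h import *
s=env.state();M=R.from_rotvec(s['ee_rot']).as_matrix();print(M.round(3),s['time'])
z=M[:,2];print('tool z az',np.degrees(np.arctan2(z[1],z[0])), 'tool y',M[:,1].round(2))
```

```text
[[-0.     0.944  0.33 ]
 [ 0.001  0.33  -0.944]
 [-1.     0.    -0.001]] 0.15
tool z az -70.70262385937106 tool y [0.94 0.33 0.  ]
```

Emit:
play_rows --pt "1 0.4 1 0 0 0 0" --pt "1 0.4 1 0 0 0 0" --pt "1 0.4 1 0 0 0 0" --pt "1 0.4 1 0 0 0 0" --pt "1 0.4 1 0 0 0 0" --pt "1 0.4 1 0 0 0 0" --pt "1 0.4 1 0 0 0 0" --pt "1 0.4 1 0 0 0 0" --pt "1 0.4 1 0 0 0 0" --pt "1 0.4 1 0 0 0 0" --pt "1 0.4 1 0 0 0 0" --pt "1 0.4 1 0 0 0 0"

```text
time: 1.35
position: [398.1, -94.3, 398.7]
ee_rot: [0.97, 1.349, -0.963]
contact_force: [0.8, -0.0, -0.8]
gripper_width: 85.6
```

Run:
```python
from h import *
snap('wrist','w1')
```

Emit:
play_rows --pt "1 0.35 1 0 0 0 -0.02" --pt "1 0.35 1 0 0 0 -0.02" --pt "1 0.35 1 0 0 0 -0.02" --pt "1 0.35 1 0 0 0 -0.02" --pt "1 0.35 1 0 0 0 0" --pt "1 0.35 1 0 0 0 0" --pt "1 0.35 1 0 0 0 0" --pt "0.2 0.35 1 0 0 0 0" --pt "0.2 0.3 1 0 0 0 0" --pt "0.2 0.2 0.6 0 0 0 0" --pt "0.2 0 0 0 0 0 0" --pt "0.2 0 0 0 0 0 0"

```text
time: 2.6
position: [533.5, 311.9, 395.3]
ee_rot: [1.063, 1.302, -1.055]
contact_force: [-0.7, -0.2, 0.5]
gripper_width: 51.2
```

Run:
```python
from h import *
snap('wrist','w2')
```

```text
(no output)
```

View pics/w1.png

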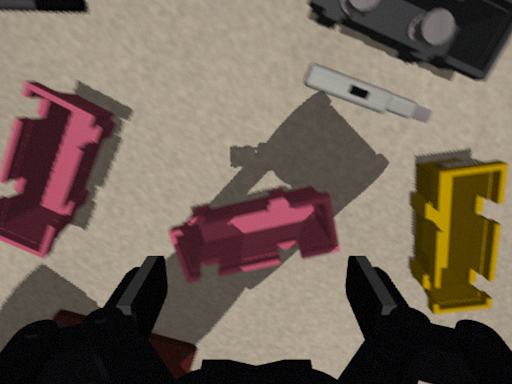

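View pics/w2.png

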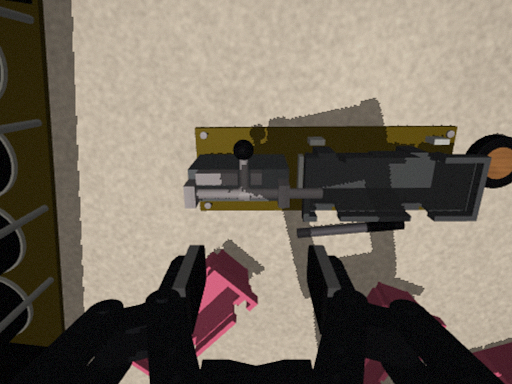

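w2 shows the dock plate's top corners at about (195,127) and (456,127), the knob at (243,150), the rod along row 193, and the tote spanning (300..488, 150..220).

Run:
```python
from h import *
crop('w2','w2a',180,110,330,230,5)
crop('w2','w2b',290,110,500,230,3.8)
im=cv2.imread('pics/w2.png').astype(int)
m=(im.max(2)<28).astype('uint8')
n,l,s,c=cv2.connectedComponentsWithStats(m[130:175,220:270])
for i in range(1,n):
    if s[i,4]>60: print('knob',s[i],c[i]+[220,130])
cp=load('w2')
print(px2z(cp,(195,127),8),px2z(cp,(456,127),8))
print('knob87',px2z(cp,(243,150),87))
```

```text
knob [ 14  10  20  20 314] [243.03821656 149.51910828]
[555.70273334 388.67378936   8.        ] [614.58698622 105.01348031   8.        ]
knob87 [557.73768793 330.80645994  87.        ]
```

View pics/w2a.png

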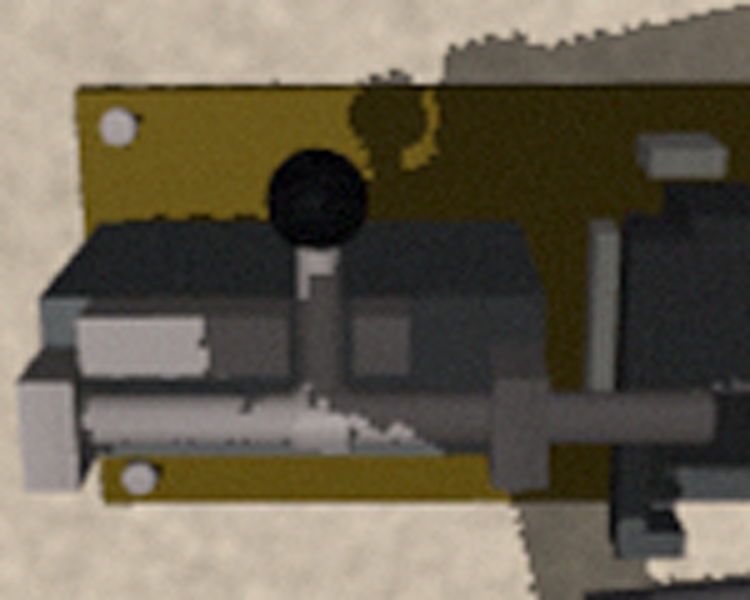

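View pics/w2b.png

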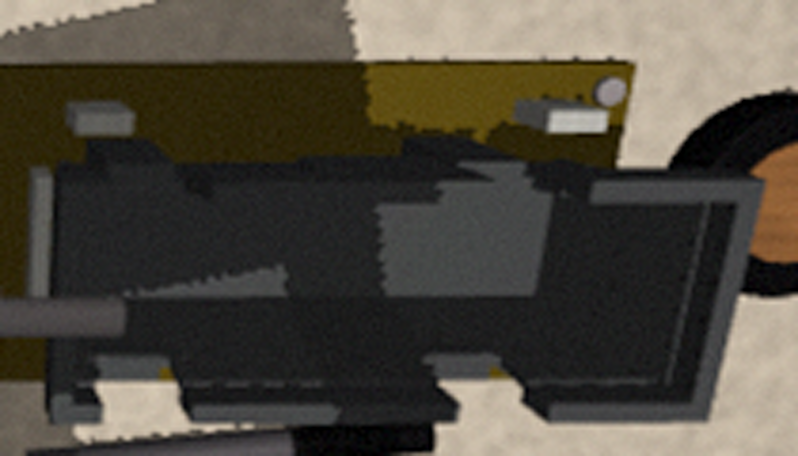

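```bash
cat > dock.py <<'E'
from h import *
cp=load('w2')
a=px2z(cp,(195.3,127),8)
b=px2z(cp,(456.3,127),8)
X=(b-a)/np.linalg.norm(b-a);Y=np.array([-X[1],X[0],0]);az=np.degrees(np.arctan2(X[1],X[0]))
ax=px2z(cp,(243.6,194.3),87)
E
python3 - <<'E'
from dock import *
print('az',az,'axis',ax)
seat=ax+142*X;seat[2]=43;print('seat from bolt',seat)
for z in (87,90,95,100,105,110):
    k=px2z(cp,(243.0,149.5),z);print(z,k.round(1),'local',((k-ax)@X).round(1),((k-ax)@Y).round(1),'r',np.hypot((k-ax)@Y,z-87).round(1))
# tote rim corners at z=78 
for n,uv in [('TR',(290+763/3.8,110+178/3.8)),('BR',(290+712/3.8,110+420/3.8)),('BL',(290+50/3.8,110+422/3.8)),('TL',(290+57/3.8,110+163/3.8))]:
    k=px2z(cp,uv,78);print(n,((k-seat)@X).round(1),((k-seat)@Y).round(1))
# plate corner local
print((a-seat)@X,(a-seat)@Y,(b-seat)@X)
print('top cam knob', proj(campose('top'),px2z(cp,(243.0,149.5),95)))
E
```

```text
az -78.27268846650954 axis [516.84262156 322.36435372  87.        ]
seat from bolt [545.70469588 183.32845667  43.        ]
87 [558.2 330.9  87. ] local 0.1 42.2 r 42.2
90 [558.8 330.9  90. ] local 0.2 42.8 r 42.9
95 [559.8 330.8  95. ] local 0.4 43.8 r 44.6
100 [560.9 330.8 100. ] local 0.7 44.8 r 46.7
105 [561.9 330.8 105. ] local 0.9 45.9 r 49.3
110 [563.  330.7 110. ] local 1.2 46.9 r 52.2
TR 85.1 33.7
BR 87.4 -30.2
BL -83.9 -31.2
TL -85.5 37.3
-198.69178871731086 51.52660816617949 91.01180752656148
top cam knob [[141.25108212 190.93731812]]
```

Emit:
play_rows --pt "0.1 0.31 0.24 -0.6 0 0 0" --pt "0.1 0.31 0.24 -0.8 0 0 0" --pt "0.1 0 0 -0.7 0 0 0" --pt "0.1 0 0 0 0 0 0"

```text
time: 3.05
position: [559.2, 325.8, 311.5]
ee_rot: [1.069, 1.297, -1.057]
contact_force: [-0.3, -0.6, 0.3]
gripper_width: 46.7
```

```bash
cat > st.py <<'E'
from h import *
s=env.state();M=R.from_rotvec(s['ee_rot']).as_matrix()
z=M[:,2];print('t',round(s['time'],2),'pos',s['position'].round(1),'az',np.degrees(np.arctan2(z[1],z[0])).round(2),'down',M[:,0].round(3),'q',s['joint_positions'].round(2),'F',s['contact_force'].round(1),'w',s['gripper_width'])
E
python3 st.py
```

```text
t 3.05 pos [559.2 325.8 311.5] az -78.69 down [ 0.004  0.007 -1.   ] q [0.4  0.35 1.55 0.   1.24 1.78] F [-0.3 -0.6  0.3] w 46.746162659404376
```

Emit:
play_rows --pt "0.1 -0.02 0.1 -0.8 0 0 0" --pt "0.1 -0.02 0 -0.7 0 0 0" --pt "0.1 0 0 -0.25 0 0 0" --pt "0.1 0 0 0 0 0 0"

```text
time: 3.45
position: [559.4, 326.1, 246.4]
ee_rot: [1.076, 1.292, -1.055]
contact_force: [-0.7, -0.0, 0.7]
gripper_width: 47.1
```

```bash
python3 st.py; python3 -c "
from h import *
snap('wrist','w3')"
```

```text
t 3.45 pos [559.4 326.1 246.4] az -78.96 down [ 0.009  0.008 -1.   ] q [0.41 0.42 1.59 0.   1.12 1.78] F [-0.7 -0.   0.7] w 47.090010939193554
```

View pics/w3.png

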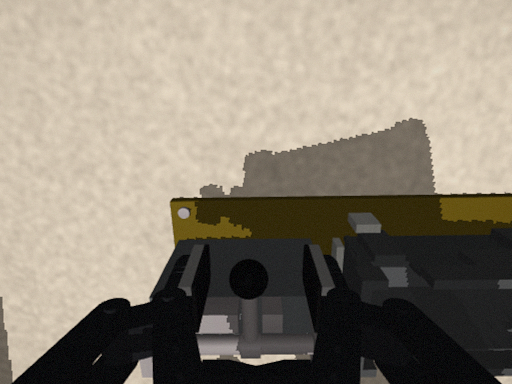

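Emit:
play_rows --pt "0.1 -0.03 0.2 -0.1 0 0 0" --pt "0.1 -0.03 0.1 -0.1 0 0 0"

```text
time: 3.7
position: [559.2, 338.7, 243.8]
ee_rot: [1.083, 1.288, -1.05]
contact_force: [0.2, -0.1, 0.1]
gripper_width: 46.7
```

```bash
python3 st.py
```

```text
t 3.7 pos [559.2 338.7 243.8] az -79.05 down [ 0.017  0.011 -1.   ] q [0.42 0.43 1.58 0.   1.11 1.8 ] F [ 0.2 -0.1  0.1] w 46.69254307346114
```

Emit:
play_rows --pt "0.1 -0.04 -0.21 -0.05 -0.007 0.011 0.005" --pt "0.1 0 0 0 0 0 0"

```text
time: 3.9
position: [557.5, 331.1, 243.2]
ee_rot: [1.06, 1.298, -1.059]
contact_force: [-0.1, 0.0, -0.4]
gripper_width: 46.8
```

```bash
python3 st.py
```

```text
t 3.9 pos [557.5 331.1 243.2] az -78.46 down [ 0.  0. -1.] q [0.41 0.43 1.58 0.   1.13 1.78] F [-0.1  0.  -0.4] w 46.82566298975893
```

Well placed; close on the ball.

Emit:
play_rows --pt "-1 0 0 0 0 0 0" --pt "-1 0 0 0 0 0 0" --pt "-1 0 0 0 0 0 0" --pt "-1 0 0 0 0 0 0" --pt "-1 0 0 0 0 0 0" --grip_force 30

```text
time: 4.4
position: [557.8, 331.0, 244.0]
ee_rot: [1.061, 1.297, -1.059]
contact_force: [-0.2, -0.1, 0.4]
gripper_width: 15.9
```

```bash
python3 st.py; python3 -c "
from h import *
snap('wrist','w4')"
```

```text
t 4.4 pos [557.8 331.  244. ] az -78.48 down [ 0.001  0.001 -1.   ] q [0.41 0.43 1.58 0.   1.13 1.78] F [-0.2 -0.1  0.4] w 15.94094110656406
```

View pics/w4.png

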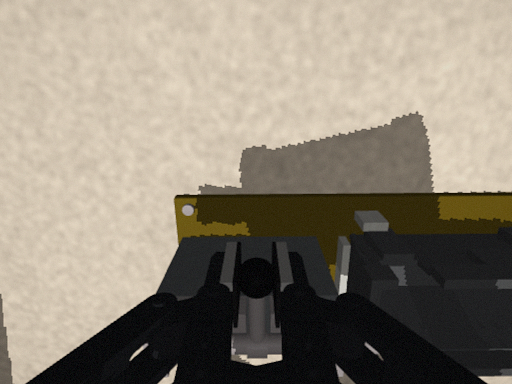

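Emit:
play_rows --pt "-1 -0.02 -0.004 0.21 0 0 0" --pt "-1 -0.06 -0.013 0.2 0 0 0" --pt "-1 -0.1 -0.02 0.18 0 0 0" --pt "-1 -0.13 -0.027 0.16 0 0 0" --pt "-1 -0.16 -0.034 0.13 0 0 0"

```text
time: 4.95
position: [537.2, 326.5, 279.8]
ee_rot: [1.059, 1.299, -1.061]
contact_force: [1.0, 1.3, -4.9]
gripper_width: 15.8
```

```bash
python3 st.py; python3 -c "
from dock import *
s=env.state();d=s['position']-[558,331,243.5];print(d@X,d@Y,d[2])"
```

```text
t 4.95 pos [537.2 326.5 279.8] az -78.49 down [-0.002 -0.    -1.   ] q [0.42 0.34 1.62 0.   1.18 1.79] F [ 1.   1.3 -4.9] w 15.787363770727238
0.1383984015559707 -21.249679093213466 36.26475551361489
```

Emit:
play_rows --pt "-1 -0.1 -0.02 0.05 0 0 0" --pt "-1 -0.04 0.2 0 0 0 0" --pt "-1 -0.05 0.25 0 0 0 0" --pt "-1 -0.05 0.25 0 0 0 0" --pt "-1 -0.04 0.2 0 0 0 0" --pt "-1 -0.01 0.06 0 0 0 0"

```text
time: 5.55
position: [525.4, 362.3, 282.6]
ee_rot: [1.05, 1.288, -1.067]
contact_force: [4.9, -18.3, -0.3]
gripper_width: 15.5
```

```bash
python3 st.py; python3 -c "
from dock import *
s=env.state();d=s['position']-[558,331,243.5];print(d@X,d@Y,d[2])
snap('wrist','w5')"
```

```text
t 5.55 pos [525.4 362.3 282.6] az -78.49 down [ 0.001 -0.014 -1.   ] q [ 0.48  0.36  1.59 -0.01  1.19  1.86] F [  4.9 -18.3  -0.3] w 15.480472939503132
-37.23563139500508 -25.522707002904855 39.05325284385066
```

View pics/w5.png

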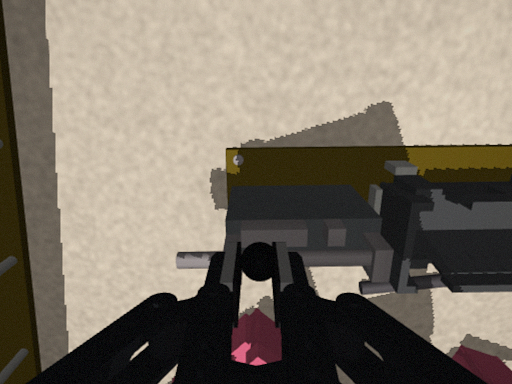

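Emit:
play_rows --pt "0 0 -0.05 0 0 0 0" --pt "0 0 0 0 0 0 0" --pt "0.2 0 0 0 0 0 0" --pt "0.2 0 0 0.5 0 0 0" --pt "0.2 0 0 1 0 0 0" --pt "1 0 -0.3 0.9 0.0 0 0.09" --pt "1 0.05 -0.5 0.3 0 0 0.09" --pt "1 0.05 -0.5 0 0 0 0.09" --pt "1 0.05 -0.5 0 0 0 0.09" --pt "1 0.05 -0.5 0 0 0 0.09" --pt "1 0.05 -0.5 0 0 0 0.09"

```text
time: 6.7
position: [533.0, 255.8, 399.3]
ee_rot: [0.378, 1.522, -0.371]
contact_force: [0.2, 0.5, 0.3]
gripper_width: 85.4
```

```bash
python3 st.py
```

```text
t 6.7 pos [533.  255.8 399.3] az -27.45 down [ 0.016  0.001 -1.   ] q [ 0.32  0.14  1.63 -0.    1.36  0.8 ] F [0.2 0.5 0.3] w 85.42756803406732
```

Emit:
play_rows --pt "1 0.05 -0.36 0 0 0.005 0.088" --pt "1 0.07 -0.36 0 0 0 0.088" --pt "1 0.07 -0.36 0 0 0 0.088" --pt "1 0.07 -0.36 0 0 0 0.088" --pt "1 0.07 -0.36 0 0 0 0.084" --pt "1 0 0 0 0 0 0"

```text
time: 7.3
position: [546.4, 184.0, 403.0]
ee_rot: [-0.178, 1.552, 0.198]
contact_force: [-0.2, 0.7, 0.4]
gripper_width: 85.4
```

```bash
python3 st.py; python3 -c "
from h import *
snap('wrist','w6')
cp=load('w6')
"
```

```text
t 7.3 pos [546.4 184.  403. ] az 13.73 down [ 0.009  0.014 -1.   ] q [ 0.18  0.1   1.66  0.01  1.36 -0.06] F [-0.2  0.7  0.4] w 85.38331232473388
```

View pics/w6.png

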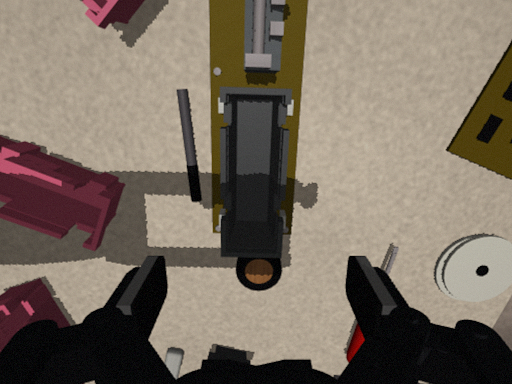

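w6 shows the bolt withdrawn past the tote's end, with tote rim corners near (221,90), (293,90), (221,257) and (283,257).

Run:
```python
from h import *
crop('w6','w6a',190,70,330,280,2.8)
cp=load('w6')
P=[px2z(cp,u,78) for u in [(221,90),(293,90),(221,256),(283,258)]]
for p in P: print(p.round(1))
print('mean',np.mean(P,0))
```

```text
[500.1 257.   78. ]
[562.3 272.2  78. ]
[534.1  94.   78. ]
[598.3 106.8  78. ]
mean [548.69992793 182.49275859  78.        ]
```

View pics/w6a.png

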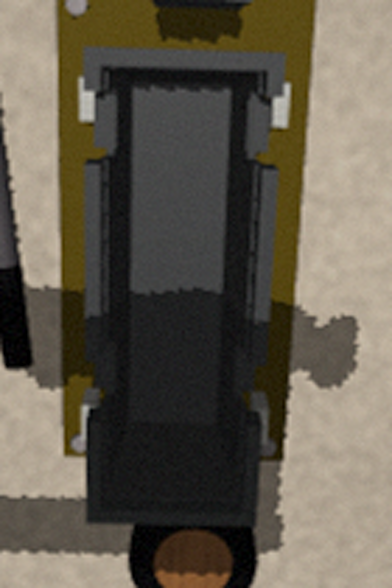

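Emit:
play_rows --pt "1 0.02 -0.02 -0.7 -0.009 0.006 -0.022" --pt "1 0 0 -0.9 0 0 0" --pt "1 0 0 -0.9 0 0 0" --pt "1 0 0 -0.7 0 0 0" --pt "1 0 0 0 0 0 0"

```text
time: 7.85
position: [546.5, 189.8, 275.3]
ee_rot: [-0.14, 1.557, 0.147]
contact_force: [-0.7, -0.3, -0.2]
gripper_width: 85.0
```

```bash
python3 st.py
```

```text
t 7.85 pos [546.5 189.8 275.3] az 10.49 down [ 0.008  0.005 -1.   ] q [0.2  0.23 1.77 0.   1.13 0.01] F [-0.7 -0.3 -0.2] w 84.97660794104739
```

Emit:
play_rows --pt "1 0.02 -0.17 -0.5 -0.003 0.005 0.014" --pt "1 0 0 -0.4 0 0 0" --pt "1 0 0 0 0 0 0"

```text
time: 8.15
position: [548.2, 185.9, 241.5]
ee_rot: [-0.156, 1.561, 0.159]
contact_force: [0.3, 0.5, -0.1]
gripper_width: 84.9
```

```bash
python3 st.py
```

```text
t 8.15 pos [548.2 185.9 241.5] az 11.51 down [ 0.004  0.003 -1.   ] q [ 0.19  0.28  1.78  0.    1.08 -0.01] F [ 0.3  0.5 -0.1] w 84.86797070849444
```

Emit:
play_rows --pt "1 -0.01 -0.07 -0.4 -0.001 0.003 0" --pt "1 -0.01 -0.02 -0.35 0 0.001 0.001" --pt "1 0 0 -0.05 0 0 0"

```text
time: 8.45
position: [548.9, 183.4, 210.9]
ee_rot: [-0.156, 1.562, 0.159]
contact_force: [-0.0, 0.2, -0.1]
gripper_width: 85.5
```

```bash
python3 st.py; python3 -c "
from h import *
snap('wrist','w7')
"
```

```text
t 8.45 pos [548.9 183.4 210.9] az 11.51 down [ 0.003  0.003 -1.   ] q [ 0.19  0.33  1.79  0.    1.02 -0.02] F [-0.   0.2 -0.1] w 85.51854953236376
```

View pics/w7.png

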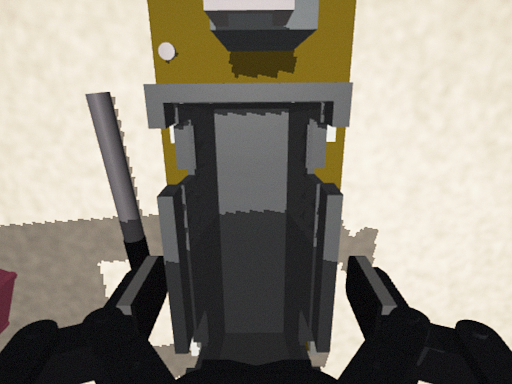

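Emit:
play_rows --pt "-1 0 0 0 0 0 0" --pt "-1 0 0 0 0 0 0" --pt "-1 0 0 0 0 0 0" --pt "-1 0 0 0 0 0 0" --grip_force 50

```text
time: 8.9
position: [549.7, 183.5, 212.5]
ee_rot: [-0.155, 1.56, 0.159]
contact_force: [-1.4, -0.2, -1.2]
gripper_width: 63.4
```

```bash
python3 st.py; python3 -c "
from h import *
snap('wrist','w8')
"
```

```text
t 8.9 pos [549.7 183.5 212.5] az 11.47 down [ 0.005  0.003 -1.   ] q [ 0.19  0.33  1.79  0.    1.02 -0.02] F [-1.4 -0.2 -1.2] w 63.41964064007892
```

View pics/w8.png

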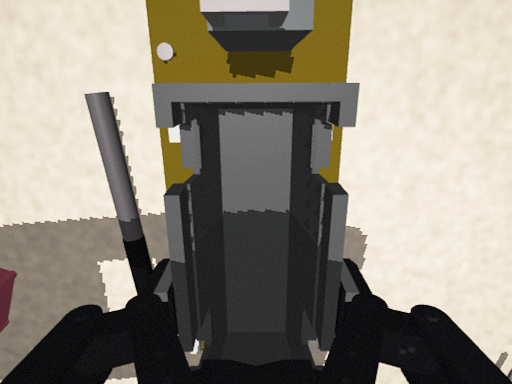

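Emit:
play_rows --pt "-1 0 0 0.15 0 0 0" --pt "-1 0 0 0.3 0 0 0" --pt "-1 0 0 0.4 0 0 0" --pt "-1 0 0 0.5 0 0 0" --pt "-1 0 0 0.6 0 0 0" --pt "-1 0 0 0.4 0 0 0"

```text
time: 9.55
position: [548.1, 183.2, 310.7]
ee_rot: [-0.155, 1.564, 0.159]
contact_force: [0.2, 0.6, -1.4]
gripper_width: 63.7
```

```bash
python3 st.py; python3 -c "
from h import *
snap('wrist','w9')
"
```

```text
t 9.55 pos [548.1 183.2 310.7] az 11.47 down [ 0.001  0.002 -1.   ] q [ 0.19  0.19  1.74  0.    1.21 -0.02] F [ 0.2  0.6 -1.4] w 63.70646321979167
```

View pics/w9.png

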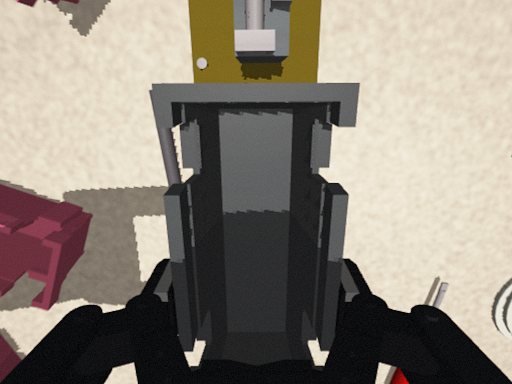

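The tote lifted cleanly. Tool-down, joint 6 cannot cover the half turn (it would need about 164°), so I carry the tote to a clear spot, set it down and regrip it the other way round.

Emit:
play_rows --pt "-1 -0.06 -0.3 0 0 0 -0.06" --pt "-1 -0.12 -0.4 0 0 0 -0.09" --pt "-1 -0.12 -0.4 0 0 0 -0.09" --pt "-1 -0.12 -0.4 0 0 0 -0.09" --pt "-1 -0.12 -0.4 0 0 0 -0.09" --pt "-1 -0.12 -0.4 0 0 0 -0.09" --pt "-1 -0.12 -0.4 0 0 0 -0.09" --pt "-1 -0.12 -0.4 0 0 0 -0.09" --pt "-1 -0.12 -0.4 0 0 0 -0.09" --pt "-1 -0.12 -0.4 0 0 0 -0.09" --pt "-1 -0.12 -0.4 0 0 0 -0.09" --pt "-1 -0.12 -0.4 0 0 0 -0.09"

```text
time: 10.8
position: [491.4, -9.3, 320.7]
ee_rot: [1.158, 1.22, -1.167]
contact_force: [-0.2, -0.5, -1.8]
gripper_width: 63.2
```

```bash
python3 st.py; python3 -c "
from h import *
snap('wrist','w10');snap('top','t10');crop('t10','t10a',150,120,400,310,3)
"
```

```text
t 10.8 pos [491.4  -9.3 320.7] az -86.6 down [ 0.008 -0.015 -1.   ] q [-0.18 -0.03  1.96 -0.01  1.2   1.34] F [-0.2 -0.5 -1.8] w 63.19689443078351
```

View pics/w10.png

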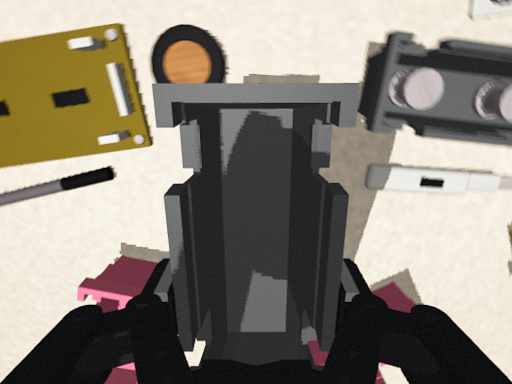

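View pics/t10a.png

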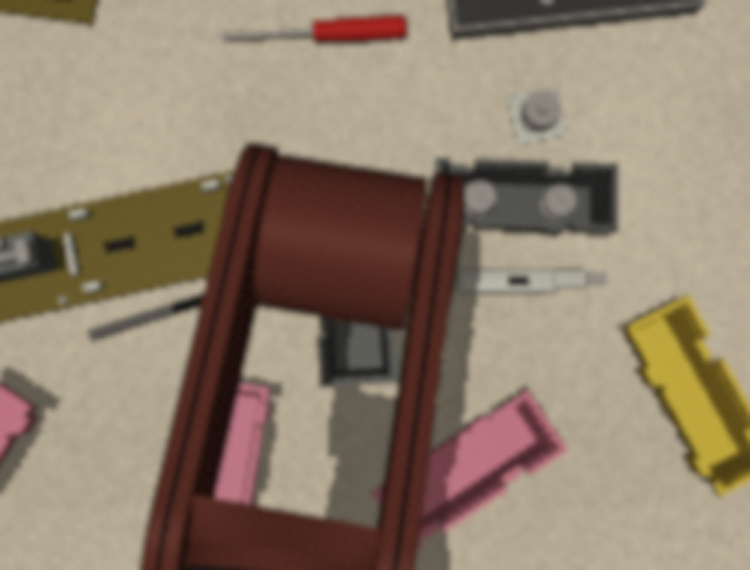

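Emit:
play_rows --pt "-1 -0.2 -0.35 -0.4 0.009 0.005 -0.06" --pt "-1 0 0 -0.9 0 0 0" --pt "-1 0 0 -0.5 0 0 0" --pt "-1 0 0 -0.2 0 0 0" --pt "-1 0 0 0 0 0 0"

```text
time: 11.4
position: [484.3, -23.1, 241.4]
ee_rot: [1.229, 1.193, -1.222]
contact_force: [-1.1, 0.5, -1.6]
gripper_width: 63.4
```

```bash
python3 st.py; python3 -c "
from h import *
snap('wrist','w11')
"
```

```text
t 11.4 pos [484.3 -23.1 241.4] az -91.34 down [ 0.006 -0.001 -1.   ] q [-0.21  0.07  2.02  0.    1.04  1.38] F [-1.1  0.5 -1.6] w 63.408438043849394
```

View pics/w11.png

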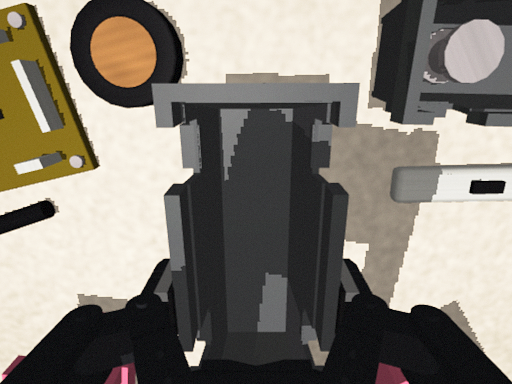

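Emit:
play_rows --pt "-1 0 0 -0.5 0 0.004 0" --pt "-1 0 0 -0.25 0 0 0" --pt "-1 0 0 -0.12 0 0 0" --pt "-1 0 0 -0.05 0 0 0"

```text
time: 11.85
position: [487.8, -22.7, 209.2]
ee_rot: [1.226, 1.191, -1.217]
contact_force: [-0.5, 0.2, -1.2]
gripper_width: 63.8
```

```bash
python3 st.py
```

```text
t 11.85 pos [487.8 -22.7 209.2] az -91.11 down [ 0.01  -0.003 -1.   ] q [-0.21  0.13  2.03 -0.    0.97  1.38] F [-0.5  0.2 -1.2] w 63.84755172199513
```

Emit:
play_rows --pt "-1 0 0 -0.1 0.002 0.006 0" --pt "-1 0 0 -0.06 0 0 0" --pt "-1 0 0 -0.04 0 0 0"

```text
time: 12.15
position: [488.8, -22.7, 203.5]
ee_rot: [1.224, 1.2, -1.222]
contact_force: [-11.5, 2.0, 24.5]
gripper_width: 63.2
```

```bash
python3 st.py
```

```text
t 12.15 pos [488.8 -22.7 203.5] az -91.07 down [ 0.001  0.    -1.   ] q [-0.21  0.15  2.02  0.    0.97  1.38] F [-11.5   2.   24.5] w 63.21054415178336
```

Touching the table; open, rise and turn half round.

Emit:
play_rows --pt "-0.2 0 0 0.03 0 0 0" --pt "1 0 0 0 0 0 0" --pt "1 0 0 0 0 0 0" --pt "1 0 0 0.4 0 0 0" --pt "1 0 0 0.9 0 0 0" --pt "1 0 0 0.9 0 0 0.09" --pt "1 0 0 0.6 0 0 0.09" --pt "1 0 0 0.5 0 0 0.09" --pt "1 0 0 0.5 0 0 0.09" --pt "1 0 0 0.5 0 0 0.09" --pt "1 0 0 0.3 0 0 0.09" --pt "1 0 0 0 0 0 0.09"

```text
time: 13.35
position: [488.3, -22.9, 397.9]
ee_rot: [0.439, 1.518, -0.442]
contact_force: [0.2, 0.1, -1.0]
gripper_width: 85.4
```

```bash
python3 st.py; python3 -c "
from h import *
snap('wrist','w12')
"
```

```text
t 13.35 pos [488.3 -22.9 397.9] az -32.25 down [ 0.007 -0.004 -1.   ] q [-0.21 -0.11  1.88 -0.    1.36  0.36] F [ 0.2  0.1 -1. ] w 85.38522204264402
```

View pics/w12.png

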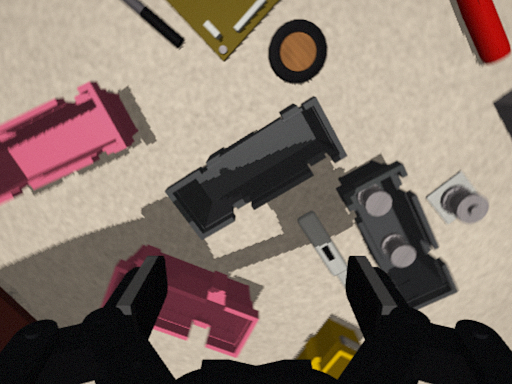

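Emit:
play_rows --pt "1 0 0 0 0 0 0.095" --pt "1 0 0 0 0 0 0.095" --pt "1 0 0 0 0 0 0.095" --pt "1 0 0 0 0 0 0.095" --pt "1 0 0 0 0 0 0.095" --pt "1 0 0 0 0 0 0.095" --pt "1 0 0 0 0 0 0.095" --pt "1 0 0 0 0 0 0.095" --pt "1 0 0 0 0 0 0.095" --pt "1 0 0 0 0 0 0.095" --pt "1 0 0 0 0 0 0.095" --pt "1 0 0 0 0 0 0.095"

```text
time: 14.6
position: [487.0, -23.0, 392.6]
ee_rot: [-0.952, 1.349, 0.962]
contact_force: [-0.7, -1.0, 0.0]
gripper_width: 85.5
```

```bash
python3 st.py; python3 -c "
from h import *
snap('wrist','w13')
"
```

```text
t 14.6 pos [487.  -23.  392.6] az 70.66 down [-0.002  0.005 -1.   ] q [-0.21 -0.1   1.89  0.    1.36 -1.44] F [-0.7 -1.   0. ] w 85.48254221899023
```

View pics/w13.png

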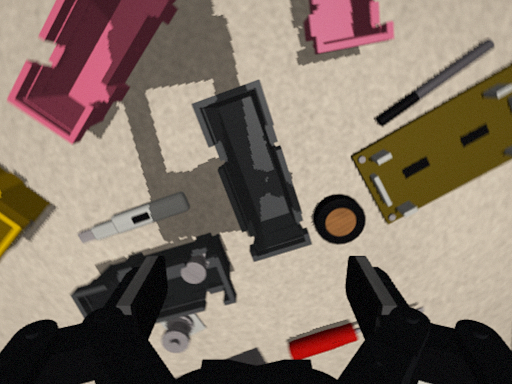

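Emit:
play_rows --pt "1 0.02 0 -0.5 -0.002 -0.001 0.068" --pt "1 0.02 0 -0.5 0 0 0.068" --pt "1 0 0 -0.3 0 0 0.068" --pt "1 0 0 0 0 0 0"

```text
time: 15.05
position: [488.5, -23.0, 338.5]
ee_rot: [-1.193, 1.217, 1.197]
contact_force: [-0.3, -0.2, -0.3]
gripper_width: 85.3
```

```bash
python3 st.py; python3 -c "
from h import *
snap('wrist','w14')
"
```

```text
t 15.05 pos [488.5 -23.  338.5] az 88.93 down [-0.001  0.002 -1.   ] q [-0.21 -0.05  1.94  0.    1.25 -1.76] F [-0.3 -0.2 -0.3] w 85.29221325685687
```

View pics/w14.png

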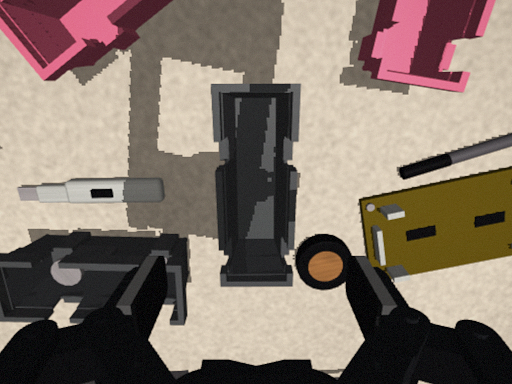

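Run:
```python
from h import *
cp=load('w14')
P=[px2z(cp,u,70) for u in [(213,85),(300,85),(221,286),(292,284)]]
for p in P: print(p.round(1))
print('mean',np.mean(P,0))
```

```text
[404.4 -51.4  70. ]
[405.5  10.5  70. ]
[573.2 -54.9  70. ]
[572.4   8.1  70. ]
mean [488.87652685 -21.9287452   70.        ]
```

Emit:
play_rows --pt "1 0 0 -0.8 0 0 0" --pt "1 0 0 -0.8 0 0 0" --pt "1 0 0 -0.7 0 0 0" --pt "1 0 0 0 0 0 0"

```text
time: 15.5
position: [490.8, -23.5, 249.9]
ee_rot: [-1.181, 1.223, 1.17]
contact_force: [-0.6, 0.2, -0.2]
gripper_width: 85.2
```

```bash
python3 st.py
```

```text
t 15.5 pos [490.8 -23.5 249.9] az 87.48 down [ 0.009  0.    -1.   ] q [-0.21  0.07  2.    0.    1.06 -1.74] F [-0.6  0.2 -0.2] w 85.20179197564546
```

Emit:
play_rows --pt "1 -0.04 0.02 -0.5 0 0.006 0.016" --pt "1 0 0 -0.4 0 0 0" --pt "1 0 0 -0.25 0 0.002 0" --pt "1 0 0 0 0 0 0"

```text
time: 15.9
position: [492.9, -23.4, 209.5]
ee_rot: [-1.189, 1.221, 1.182]
contact_force: [0.3, -0.5, 0.4]
gripper_width: 85.4
```

```bash
python3 st.py
```

```text
t 15.9 pos [492.9 -23.4 209.5] az 88.22 down [ 0.005 -0.001 -1.   ] q [-0.21  0.15  2.01 -0.    0.98 -1.75] F [ 0.3 -0.5  0.4] w 85.36968757859702
```

Emit:
play_rows --pt "1 -0.1 0.03 -0.12 0 0.003 0.008" --pt "1 -0.02 0 -0.02 0 0 0"

```text
time: 16.1
position: [489.2, -22.4, 206.2]
ee_rot: [-1.198, 1.218, 1.192]
contact_force: [-0.7, -0.1, -0.8]
gripper_width: 85.7
```

```bash
python3 st.py; python3 -c "
from h import *
snap('wrist','w15')
"
```

```text
t 16.1 pos [489.2 -22.4 206.2] az 88.88 down [ 0.003 -0.002 -1.   ] q [-0.21  0.15  2.02 -0.    0.97 -1.76] F [-0.7 -0.1 -0.8] w 85.68311519042157
```

View pics/w15.png

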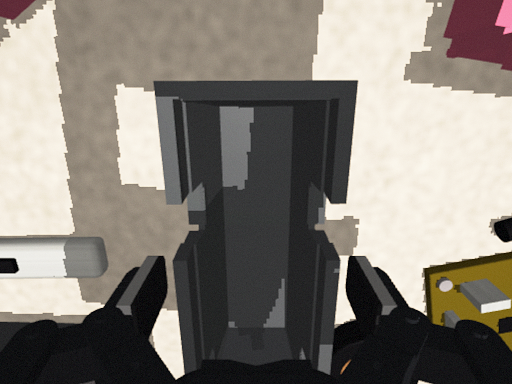

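Emit:
play_rows --pt "-1 0 0 0 0 0 0" --pt "-1 0 0 0 0 0 0" --pt "-1 0 0 0 0 0 0" --pt "-1 0 0 0 0 0 0" --grip_force 50

```text
time: 16.55
position: [490.3, -22.6, 208.3]
ee_rot: [-1.2, 1.216, 1.188]
contact_force: [0.2, -0.1, -0.7]
gripper_width: 63.3
```

```bash
python3 st.py
```

```text
t 16.55 pos [490.3 -22.6 208.3] az 88.84 down [ 0.007 -0.003 -1.   ] q [-0.21  0.14  2.02 -0.    0.97 -1.76] F [ 0.2 -0.1 -0.7] w 63.3238875929107
```

Emit:
play_rows --pt "-1 0 0 0.2 0 0 0" --pt "-1 0 0 0.5 0 0 0" --pt "-1 0 0 0.8 0 0 0" --pt "-1 0 0 0.9 0 0 0" --pt "-1 0 0 0.9 0 0 0" --pt "-1 0 0 0.8 0 0 0" --pt "-1 0 0 0.2 0 0 0"

```text
time: 17.25
position: [486.6, -21.9, 385.5]
ee_rot: [-1.194, 1.221, 1.194]
contact_force: [0.0, -0.6, -1.1]
gripper_width: 63.6
```

```bash
python3 st.py; python3 -c "
from h import *
snap('wrist','w16')
"
```

```text
t 17.25 pos [486.6 -21.9 385.5] az 88.81 down [-0.001 -0.001 -1.   ] q [-0.21 -0.1   1.9  -0.    1.34 -1.76] F [ 0.  -0.6 -1.1] w 63.61318124384667
```

View pics/w16.png

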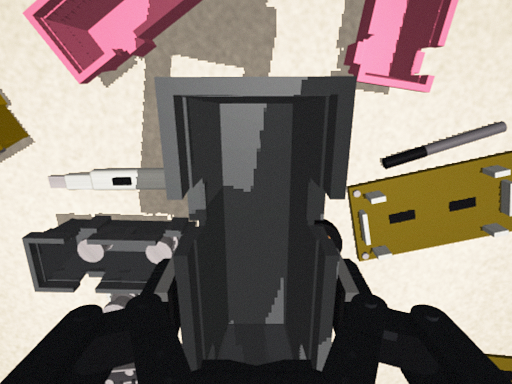

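View crops.

Run:
```python
from h import *
crop('w12','c12',325,145,475,320,3.4)
crop('w16','c16',15,200,200,330,4)
crop('t10','ct10',285,160,365,210,9)
```

```text
(no output)
```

View pics/c12.png

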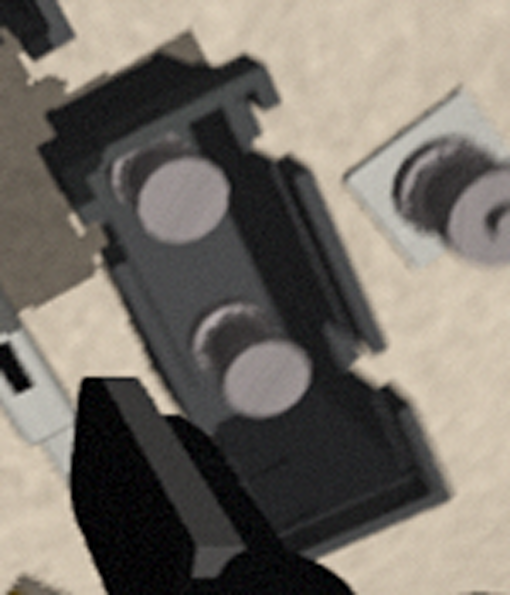

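View pics/ct10.png

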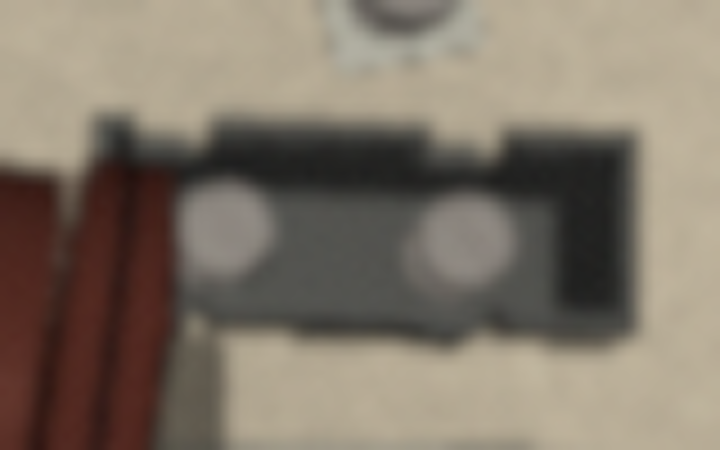

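View pics/c16.png

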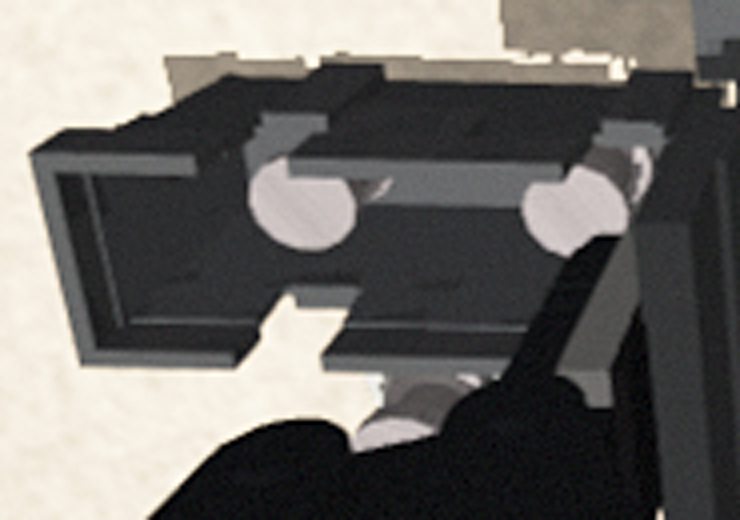

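Run:
```python
from h import *
c=load('w12');f=lambda u,v:px2z(c,(325+u/3.4,145+v/3.4),70).round(1)
for n,p in [('far-left end A',(40,150)),('B',(260,57)),('label C',(450,495))]: print(n,f(*p))
c2=load('w16');g=lambda u,v:px2z(c2,(15+u/4,200+v/4),70).round(1)
for n,p in [('label near D',(32,153)),('label far C',(83,367)),('near side',(563,163)),('far side',(606,376))]: print(n,g(*p))
t=campose('top');k=lambda u,v:px2z(t,(280+u/6,140+v/6),70).round(1)
for p in [(93,200),(455,207),(92,338),(452,345)]: print('top',k(*p))
k=lambda u,v:px2z(t,(285+u/9,160+v/9),70).round(1)
for p in [(97,115),(635,130),(635,338)]: print('t10',k(*p))
```

```text
far-left end A [550.4 -79.9  70. ]
B [616.3 -88.6  70. ]
label C [ 609.5 -259.7   70. ]
label near D [ 544.3 -257.3   70. ]
label far C [ 608.1 -260.3   70. ]
near side [ 549.8 -124.4   70. ]
far side [ 613.7 -120.8   70. ]
top [609.7 -94.2  70. ]
top [ 604.8 -262.5   70. ]
top [544.7 -92.5  70. ]
top [ 540.1 -258.4   70. ]
t10 [611.3 -95.   70. ]
t10 [ 605.  -261.7   70. ]
t10 [ 540. -259.   70.]
```

Run:
```python
from h import *
for n,u0 in [('w16',[(155,78),(356,77)]),('w15',[(154,82),(357,81)])]:
    z=np.load(f'pics/{n}.npz');c=load(n);Rm=R.from_rotvec(z['rot']).as_matrix()
    h=z['pos'][2]-207.3+70 if n=='w16' else 70
    for u in u0:
        p=px2z(c,u,h);print(n,(Rm.T@(p-z['pos'])).round(1),p.round(1))
```

```text
w16 [137.4  86.6 -32.3] [399.2 -52.6 248.2]
w16 [137.4  87.   31.7] [400.1  11.3 248.2]
w15 [136.   85.4 -32.3] [403.6 -53.4  70. ]
w15 [135.8  85.8  31.6] [404.5  10.6  70. ]
```

Emit:
play_rows --pt "-1 0.15 -0.25 0 0 0 -0.06" --pt "-1 0.21 -0.35 0 0 0 -0.092" --pt "-1 0.21 -0.35 0 0 0 -0.092" --pt "-1 0.21 -0.35 0 0 0 -0.092" --pt "-1 0.21 -0.35 0 0 0 -0.092" --pt "-1 0.21 -0.35 0 0 0 -0.092" --pt "-1 0.21 -0.35 0 0 0 -0.092" --pt "-1 0.21 -0.35 0 0 0 -0.092" --pt "-1 0.21 -0.35 0 0 0 -0.092" --pt "-1 0.21 -0.35 0 0 0 -0.092" --pt "-1 0.21 -0.35 0 0 0 -0.092" --pt "-1 0 0 0 0 0 -0.03"

```text
time: 18.5
position: [573.1, -175.6, 358.4]
ee_rot: [0.097, 1.591, -0.054]
contact_force: [0.0, 0.8, -2.0]
gripper_width: 63.2
```

```bash
python3 st.py
```

```text
t 18.5 pos [ 573.1 -175.6  358.4] az -5.5 down [-0.02   0.028 -0.999] q [-0.43  0.21  1.63  0.02  1.33 -0.34] F [ 0.   0.8 -2. ] w 63.21407906401787
```

Emit:
play_rows --pt "-1 0.15 0 0 -0.018 -0.013 0.037" --pt "-1 0.02 0 0 0 0 0" --pt "-1 0 0 0 0 0 0"

```text
time: 18.8
position: [578.4, -175.8, 350.7]
ee_rot: [0.035, 1.581, -0.029]
contact_force: [-0.3, 0.4, -1.6]
gripper_width: 63.4
```

```bash
python3 st.py;  python3 -c "
from h import *
snap('wrist','w17');snap('scene','s17');crop('s17','s17a',170,130,320,290,4); snap('top','t17');crop('t17','t17a',250,120,400,240,5)
"
```

```text
t 18.8 pos [ 578.4 -175.8  350.7] az -2.35 down [-0.011  0.004 -1.   ] q [-0.43  0.22  1.63 -0.    1.3  -0.38] F [-0.3  0.4 -1.6] w 63.369531473817005
```

View pics/w17.png

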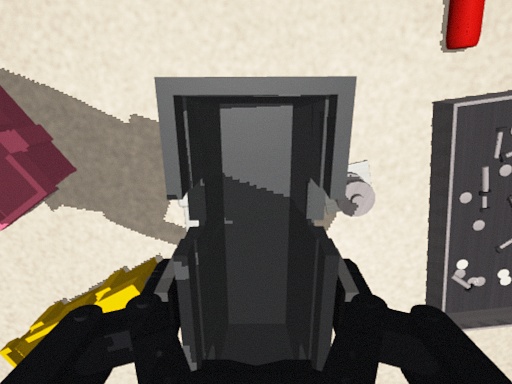

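View pics/s17a.png

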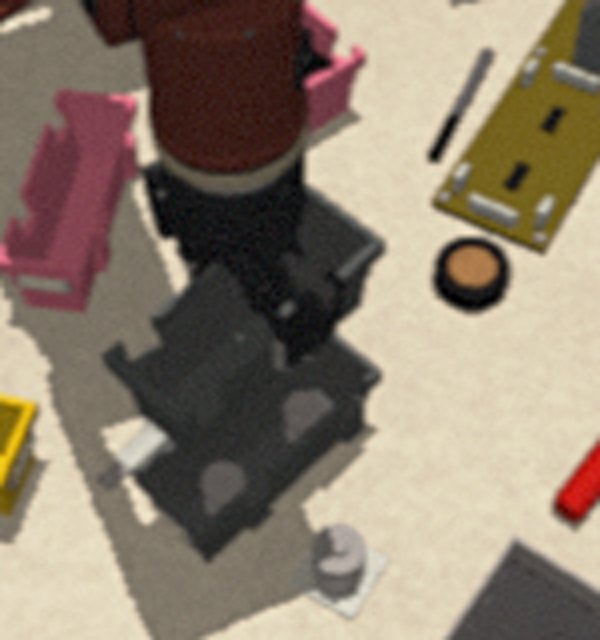

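View pics/t17a.png

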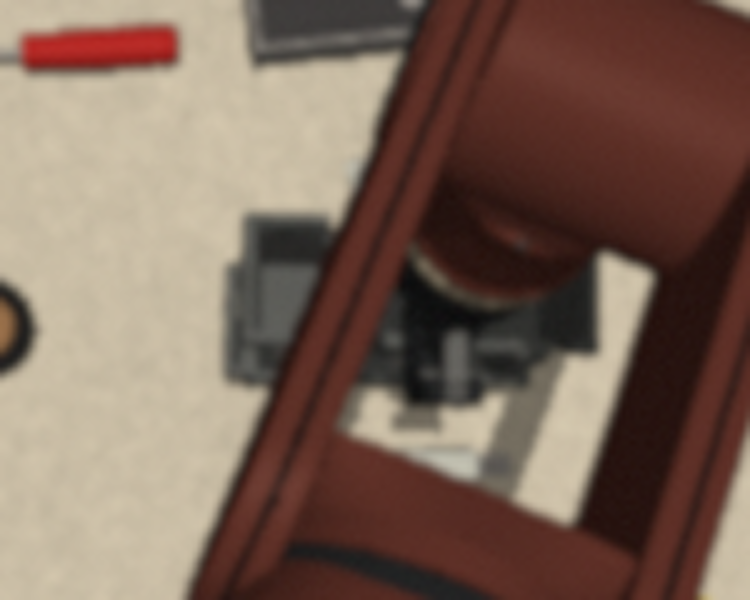

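Run:
```python
from h import *
z=np.load('pics/w17.npz');Rm=R.from_rotvec(z['rot']).as_matrix();P=z['pos']
def tl(x,y,zz): # tote local (x to label= tool y, y=-tool z, z up from bottom)
    return P+Rm@np.array([207.5-zz, 1.8+x, -y-0.3])
for cam,off,s in [('top',(250,120),5),('scene',(170,130),4)]:
    c=campose(cam)
    for q in [(85,32,70),(85,-32,70),(-85,32,70),(-85,-32,70)]:
        u=proj(c,tl(*q))[0];print(cam,q,tl(*q).round(1),((u-off)*s).round(0))
    for q in [(579.8,-173.6)]:
        a=np.radians(-92.2);X=np.array([np.cos(a),np.sin(a),0]);Y=np.array([-X[1],X[0],0])
        for sx in(1,-1):
            for sy in (1,-1):
                w=np.array([*q,70])+85*sx*X+32*sy*Y;u=proj(c,w)[0];print(' filled',sx,sy,w.round(1),((u-off)*s).round(0))
```

```text
top (85, 32, 70) [548.2 -87.2 213.8] [238. 338.]
top (85, -32, 70) [612.1 -89.8 213.2] [240. 207.]
top (-85, 32, 70) [ 541.2 -257.1  213.3] [596. 350.]
top (-85, -32, 70) [ 605.2 -259.7  212.6] [595. 218.]
 filled 1 1 [ 608.5 -259.8   70. ] [524. 266.]
 filled 1 -1 [ 544.6 -257.3   70. ] [524. 380.]
 filled -1 1 [615.  -89.9  70. ] [220. 257.]
 filled -1 -1 [551.1 -87.4  70. ] [217. 370.]
scene (85, 32, 70) [548.2 -87.2 213.8] [304. 183.]
scene (85, -32, 70) [612.1 -89.8 213.2] [380. 240.]
scene (-85, 32, 70) [ 541.2 -257.1  213.3] [ 95. 352.]
scene (-85, -32, 70) [ 605.2 -259.7  212.6] [171. 421.]
 filled 1 1 [ 608.5 -259.8   70. ] [196. 536.]
 filled 1 -1 [ 544.6 -257.3   70. ] [128. 474.]
 filled -1 1 [615.  -89.9  70. ] [379. 368.]
 filled -1 -1 [551.1 -87.4  70. ] [311. 314.]
```

Run:
```python
from h import *
for n,x0,y0,x1,y1,s,o in [('t17',285,155,385,205,8,'z1'),('s17',190,180,270,275,6,'z2')]:
    im=cv2.imread(f'pics/{n}.png')[y0:y1,x0:x1]
    im=np.clip(((im/255.)**0.6)*255*1.2,0,255).astype('uint8')
    cv2.imwrite(f'pics/{o}.png',cv2.resize(im,None,fx=s,fy=s,interpolation=cv2.INTER_CUBIC))
```

```text
(no output)
```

View pics/z1.png

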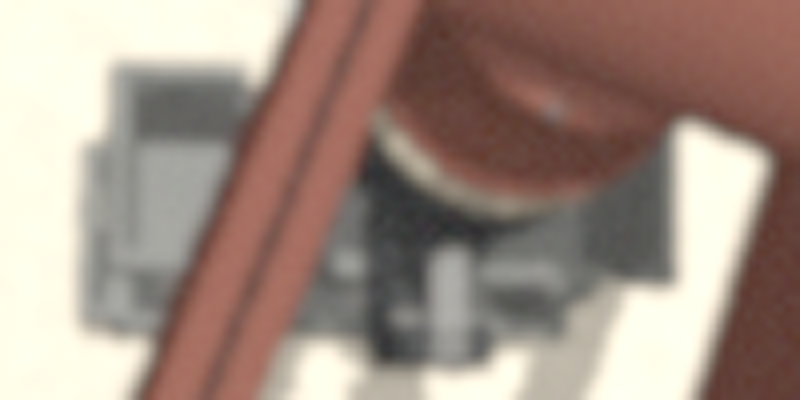

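View pics/z2.png

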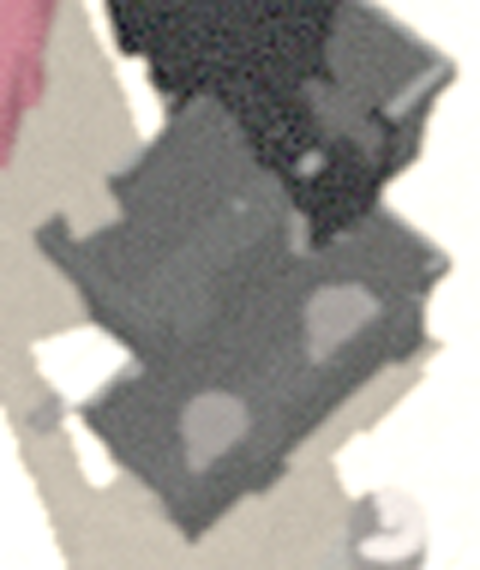

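Emit:
play_rows --pt "-1 0.02 -0.01 -0.5 -0.0025 -0.007 0.002" --pt "-1 0 0 -0.5 0 0 0" --pt "-1 0 0 -0.3 0 0 0" --pt "-1 0 0 0 0 0 0"

```text
time: 19.35
position: [579.4, -176.0, 299.9]
ee_rot: [0.029, 1.566, -0.031]
contact_force: [0.1, 0.5, -1.0]
gripper_width: 63.2
```

```bash
python3 st.py
```

```text
t 19.35 pos [ 579.4 -176.   299.9] az -2.2 down [ 0.005 -0.002 -1.   ] q [-0.43  0.27  1.68  0.    1.19 -0.39] F [ 0.1  0.5 -1. ] w 63.18570867725641
```

Emit:
play_rows --pt "-1 0 0 -0.25 0.001 0.003 0" --pt "-1 0 0 -0.12 0 0 0" --pt "-1 0 0 0 0 0 0"

```text
time: 19.65
position: [579.9, -176.2, 285.7]
ee_rot: [0.03, 1.569, -0.031]
contact_force: [0.8, 0.2, -1.2]
gripper_width: 63.1
```

```bash
python3 st.py;  python3 - <<'E'
from h import *
snap('wrist','w18');snap('scene','s18');snap('top','t18')
for n,x0,y0,x1,y1,s,o in [('t18',285,155,385,215,8,'y1'),('s18',190,180,275,280,6,'y2')]:
    im=cv2.imread(f'pics/{n}.png')[y0:y1,x0:x1]
    im=np.clip(((im/255.)**0.6)*255*1.2,0,255).astype('uint8')
    cv2.imwrite(f'pics/{o}.png',cv2.resize(im,None,fx=s,fy=s,interpolation=cv2.INTER_CUBIC))
im=cv2.imread('pics/w18.png');im=np.clip(((im/255.)**0.5)*255,0,255).astype('uint8');cv2.imwrite('pics/y3.png',im)
E
```

```text
t 19.65 pos [ 579.9 -176.2  285.7] az -2.21 down [ 0.002 -0.    -1.   ] q [-0.43  0.29  1.68  0.    1.17 -0.39] F [ 0.8  0.2 -1.2] w 63.114643499740914
```

View pics/y1.png

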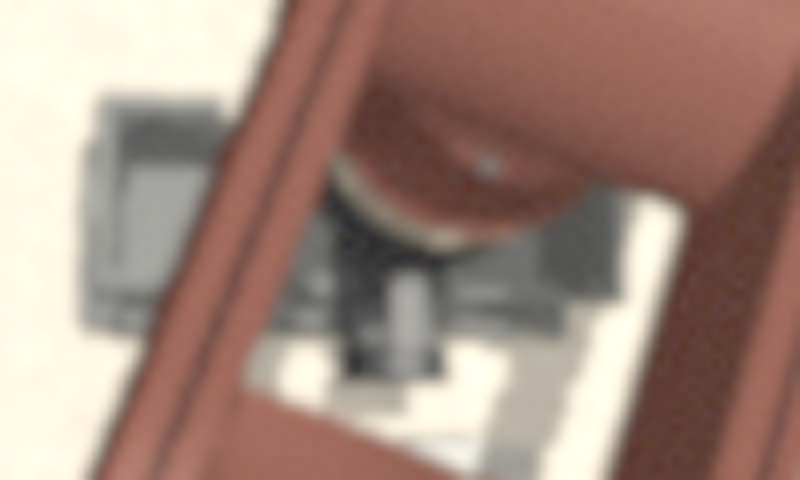

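View pics/y2.png

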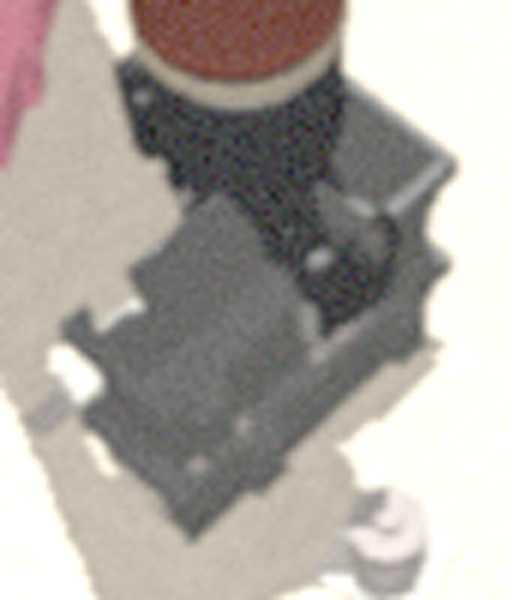

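View pics/y3.png

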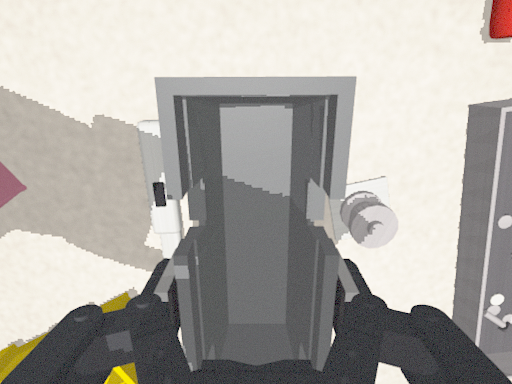

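Run:
```python
from h import *
t=campose('top');s=campose('scene')
h1=px2z(t,(285+100/8,155+95/8),148.2);h2=px2z(t,(285+620/8,155+300/8),148.2)
f1=px2z(t,(285+97/9,160+115/9),70);f2=px2z(t,(285+635/9,160+338/9),70)
print(h1,h2,(h1+h2)/2);print(f1,f2,(f1+f2)/2); print('rel',(f1+f2-h1-h2)/2)
h1=px2z(s,(190+455/6,180+162/6),148.2);h2=px2z(s,(190+62/6,180+325/6),148.2)
f1=px2z(s,(190+449/6,180+263/6),70); f2=px2z(s,(190+190/6,180+535/6),56)
print('scene held',h1,h2,'filled',f1,f2)
```

```text
[612.05919767 -93.62316117 148.2       ] [ 543.71977666 -258.19208998  148.2       ] [ 577.88948716 -175.90762558  148.2       ]
[611.26096871 -95.01504607  70.        ] [ 539.96792203 -258.9936435    70.        ] [ 575.61444537 -177.00434479   70.        ]
rel [ -2.27504179  -1.09671921 -78.2       ]
scene held [618.22975127 -91.71557419 148.2       ] [ 550.08712927 -255.72047816  148.2       ] filled [619.17648342 -94.1926047   70.        ] [ 617.78626512 -261.37937973   56.        ]
```

Emit:
play_rows --pt "-1 -0.025 -0.02 -0.08 0 0.001 0" --pt "-1 0 0 -0.1 0 0 0" --pt "-1 0 0 -0.08 0 0 0"

```text
time: 20.1
position: [579.7, -177.4, 277.3]
ee_rot: [0.028, 1.566, -0.032]
contact_force: [-0.3, 0.0, -0.6]
gripper_width: 63.4
```

```bash
python3 st.py
```

```text
t 20.1 pos [ 579.7 -177.4  277.3] az -2.21 down [ 0.004 -0.002 -1.   ] q [-0.43  0.29  1.69 -0.    1.15 -0.39] F [-0.3  0.  -0.6] w 63.41775860836642
```

Emit:
play_rows --pt "-1 -0.01 0.01 -0.06 0.001 0.002 0" --pt "-1 0 0 -0.06 0 0 0"

```text
time: 20.3
position: [579.1, -177.0, 271.8]
ee_rot: [0.03, 1.57, -0.031]
contact_force: [0.1, 0.3, -2.0]
gripper_width: 63.6
```

```bash
python3 st.py
```

```text
t 20.3 pos [ 579.1 -177.   271.8] az -2.22 down [ 0. -0. -1.] q [-0.43  0.3   1.69 -0.    1.15 -0.39] F [ 0.1  0.3 -2. ] w 63.583823972620024
```

Emit:
play_rows --pt "-1 0 0 -0.04 0 0.001 0" --pt "-1 0 0 -0.03 0 0 0"

```text
time: 20.5
position: [579.3, -176.8, 269.8]
ee_rot: [0.03, 1.572, -0.03]
contact_force: [-5.3, 3.5, 13.9]
gripper_width: 63.3
```

```bash
python3 st.py
```

```text
t 20.5 pos [ 579.3 -176.8  269.8] az -2.21 down [-0.002 -0.    -1.   ] q [-0.43  0.3   1.69 -0.    1.15 -0.39] F [-5.3  3.5 13.9] w 63.26416318645245
```

Contact at TCP z = 269.8, the height predicted for standing on the rim (269.5). Releasing.

Emit:
play_rows --pt "-0.2 0 0 0.01 0 0 0" --pt "0.6 0 0 0 0 0 0" --pt "1 0 0 0 0 0 0" --pt "1 0 0 0 0 0 0"

```text
time: 20.9
position: [579.9, -177.0, 271.3]
ee_rot: [0.029, 1.57, -0.031]
contact_force: [0.4, -0.5, 0.1]
gripper_width: 85.6
```

```bash
python3 st.py;  python3 - <<'E'
from h import *
snap('wrist','w19')
E
```

```text
t 20.9 pos [ 579.9 -177.   271.3] az -2.2 down [ 0.    -0.001 -1.   ] q [-0.43  0.3   1.69 -0.    1.15 -0.39] F [ 0.4 -0.5  0.1] w 85.62371971135386
```

View pics/w19.png

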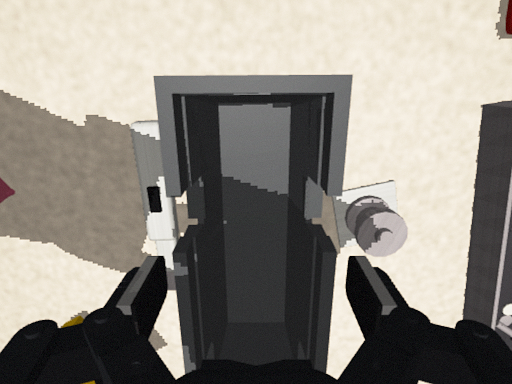

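Fingers are open and clear of the tote. Rise straight up and back off for a look.

Emit:
play_rows --pt "1 0 0 0.3 0 0 0" --pt "1 0 0 0.6 0 0 0" --pt "1 0 0 0.9 0 0 0" --pt "1 0 0 1 0 0 0" --pt "1 0 0 1 0 0 0" --pt "1 -0.6 0 0.3 0 0 0" --pt "1 -0.9 0 0 0 0 0" --pt "1 -0.9 0 0 0 0 0" --pt "1 -0.9 0 0 0 0 0" --pt "1 -0.5 0 0 0 0 0" --pt "1 0 0 0 0 0 0"

```text
time: 22.05
position: [421.0, -175.4, 451.1]
ee_rot: [0.024, 1.563, -0.034]
contact_force: [0.1, -0.5, -0.3]
gripper_width: 85.6
```

```bash
python3 st.py;  python3 - <<'E'
from h import *
snap('wrist','w20');snap('scene','s20');snap('top','t20')
for n,x0,y0,x1,y1,s,o in [('t20',120,120,380,240,3,'x1'),('s20',190,110,350,280,3.5,'x2')]:
    im=cv2.imread(f'pics/{n}.png')[y0:y1,x0:x1]
    im=np.clip(((im/255.)**0.7)*255*1.1,0,255).astype('uint8')
    cv2.imwrite(f'pics/{o}.png',cv2.resize(im,None,fx=s,fy=s,interpolation=cv2.INTER_CUBIC))
E
```

```text
t 22.05 pos [ 421.  -175.4  451.1] az -2.14 down [ 0.008 -0.007 -1.   ] q [-0.57 -0.23  1.89 -0.    1.47 -0.53] F [ 0.1 -0.5 -0.3] w 85.5522804785332
```

View pics/w20.png

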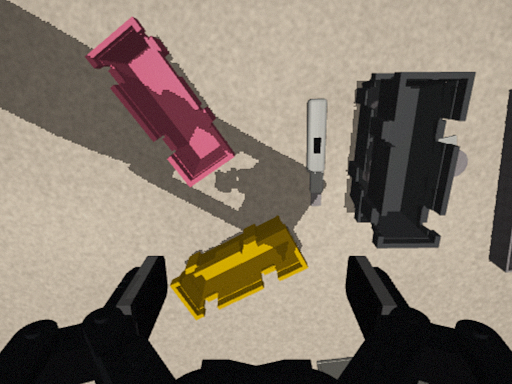

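View pics/x1.png

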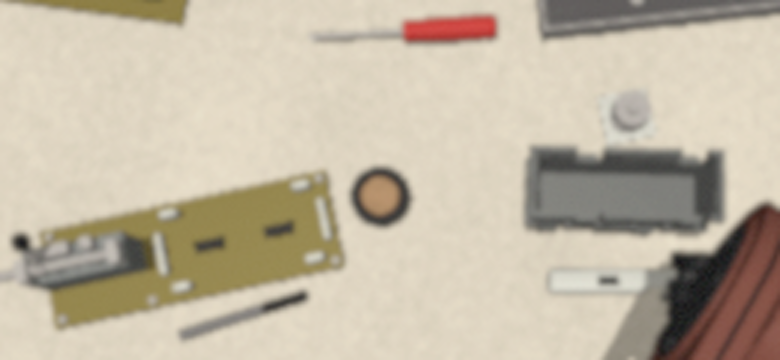

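View pics/x2.png

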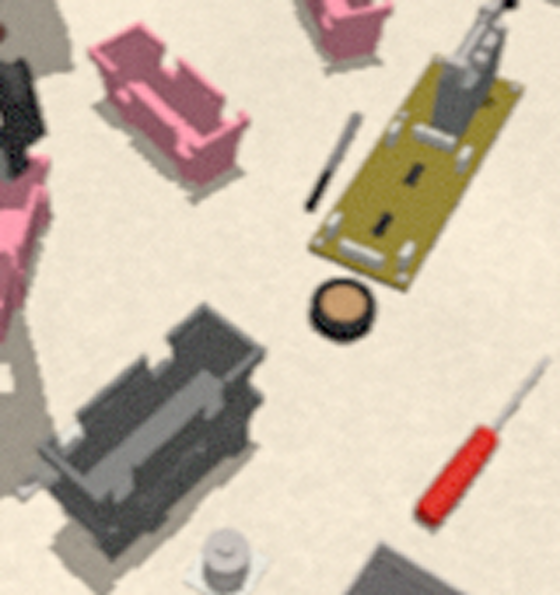

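Run:
```python
from h import *
im=cv2.imread('pics/w20.png')[60:255,335:485]
im=np.clip(((im/255.)**0.6)*255*1.1,0,255).astype('uint8')
cv2.imwrite('pics/x3.png',cv2.resize(im,None,fx=3,fy=3,interpolation=cv2.INTER_CUBIC))
```

```text
(no output)
```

View pics/x3.png

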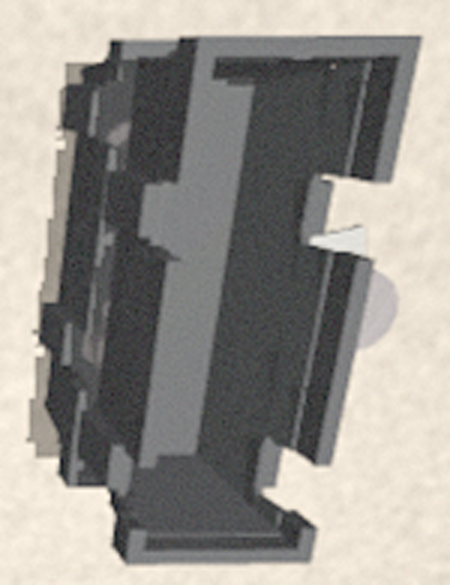

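Run:
```python
from h import *
c=load('w20');f=lambda u,v,z:px2z(c,(335+u/3,60+v/3),z).round(1)
P=[f(*p,132) for p in [(195,38),(420,38),(308,560),(122,560)]];print(P,np.mean(P,0))
print('lower rim',f(112,42,70),f(68,484,70))
t=campose('top');k=lambda u,v,z:px2z(t,(120+u/3,120+v/3),z).round(1)
for p in [(530,148),(722,152),(720,232),(527,222)]:print('top',k(*p,132))
```

```text
[array([549.2, -89.7, 132. ]), array([613.6, -92. , 132. ]), array([ 607.6, -260.1,  132. ]), array([ 543.5, -257.5,  132. ])] [ 578.475 -174.825  132.   ]
lower rim [547.5 -89.7  70. ] [ 544.1 -257.5   70. ]
top [608.8 -92.7 132. ]
top [ 603.7 -260.2  132. ]
top [ 533.2 -255.4  132. ]
top [543.3 -88.8 132. ]
```

Upper and lower rim corners agree to about 1–2 mm, and the bolt is still drawn back in the images. Handing in.

```bash
python3 -c "
from station import env
print(env.close_job())"
```

```text
the job is handed in; nothing more can be done
None
```

I drew the bolt fully back and stacked the empty tote, turned half round, on the filled tote's rim. I handed the job in at about 22 s; the hand-in reports no verdict.

**What I did**
- **Bolt:** I lifted the handle to about 1.05–1.2 rad and pulled the bolt back about 37 mm, until roughly 18 N at its stop. The final pictures still show it back.
- **Half turn:** The last joint could not make the whole half turn in one grip. I set the tote down on a clear spot of table, regripped it the other way round and then carried it over.
- **Placing:** First contact came at tool height 269.8 mm, against 269.5 mm expected for the rim, with about 14 N vertical force. I opened the jaws, rose straight up and backed clear.

**Last checks**
- **Fit:** In the final wrist picture the upper tote's rim centre is at about (578.5, -174.8) mm. I had estimated the filled tote's centre at about (579, -175) mm. The left rim edges of the two totes agree within 1–2 mm and about 1°.
- **Level and way round:** Rim dimensions are consistent with a level tote about 62 mm above the lower one. The rim channels show it is reversed.
- **Bystanders:** Tape, marker, knife, roller and screwdriver look unmoved. I judged this by eye only.
- **Disagreement between views:** The fixed cameras placed things 2–5 mm away from the wrist camera, so I aimed between the two. The match of the two totes seen together in the wrist view suggests that was good enough.

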